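Mount the tube block on the shaker and latch it

TASK

Mount the low tube block, the one with the many small wells, on the shaker: lower it on to the platform and nudge it gently, without forcing it, until both its end holes drop over the two locating pins and it sits flat. Then swing the latch fully closed over the end of the block and leave the rest of the bench as it is.

Things in the scene. Friction and masses are not known exactly. Their poses are not given: they have to be found in the camera images.
- block: Low aluminium tube block, about 0.45 kg. Flange 136 (own x) x 52 (y) x 8 mm; on its middle a body 96 x 52 mm, its top (40 mm up) with 18 small wells. On the long centre line, 58 mm either side of the middle, a through hole 9.5 mm across, for the platform's two fixed pins: 8 mm across, 8 mm tall, at x = -58 and +58 mm of its middle. Fits either way. Origin: centre of the underside.
- shaker: Fixed white housing, 240 (x) x 190 mm (y), control panel facing -x. Origin on the bench under its middle. Its aluminium platform (200 x 180 mm, top at z = 86 mm, level) keeps the housing's direction but has stopped anywhere on its orbit: up to 4 mm off the middle in x and in y, and stays so. The block belongs on the middle of the platform, its length along x, its underside flat on it.
- latch (a joint): L-shaped latch, rad: 0 open, 1.57 closed (stop), growing clockwise from above; friction holds it, about 2 N at its post. From the platform's middle: pivot x -58, y -52 mm; at 0 the tongue (43 mm) points to -x, the handle to -y; at 1.57 the tongue to +y over the home block's near ear (gap 1.5 mm), the handle to -x. Post: 36 mm from the pivot, 12 mm across, 26 tall, top at z = 126.5 mm of shaker.
- tall_block: The other tube block, not wanted: same flange, but 60 mm tall with 8 large wells. Origin: centre of the underside. To be left alone.
- tip_box: Blue pipette tip box, 116 x 78 x 66 mm, lid back. Origin: centre of the underside. To be left alone.
- tube_rack: White tube rack with microtubes, 100 x 60 x 47 mm. Origin: centre of the underside. To be left alone.
- beaker: Glass beaker, 68 mm across, 85 mm tall. Origin: centre of the underside. To be left alone.
- petri_stack: Stack of clear Petri dishes, 92 mm across, 43 mm tall. Origin: centre of the underside. To be left alone.
- timer: White bench timer, 70 x 62 x 21 mm, lying. Origin: centre of the underside. To be left alone.
- marker: Marker pen lying on the bench, 131 mm long, 13 mm thick. Origin: underside at mid length; x along it. To be left alone.
There are look-alikes about, which are no part of the job. Leave any green or orange look-alike of the block alone.

How it is judged:
By the outcome, as a careful person would: the job done as asked, in the order asked, and still so for the second after the job is handed in, with the robot touching nothing.
It also fails if it takes over 72 s, if anything falls off the work surface, if the arm or the gripper's body presses on something with over 40 N, if the wrist force passes 120 N, or if a joint passes its speed limit or range.

ROBOT

A 7-joint arm with a two-finger parallel gripper is mounted at the origin on the work surface. World frame = base frame: x ahead of the robot, y to its left, z up, the work surface at z = 0. Lengths are in m, angles in degrees, forces in N, time in s.
With the tool pointing down it reaches from about 0.425 to 0.875 m from the base axis. Payload 4.7 kg.
Tool frame: the origin (TCP) lies at the centre of the arm's flange, where the gripper is bolted on; the fingertips stand 182 mm ahead of it and the grasp point (between the pads) lies 164 mm ahead of it; z points along the fingers, y is the line along which they close (so a half turn about z gives the same grasp; the last joint's range is limited). The gripper opens to 87 mm and grips with 3 to 60 N. Pads are 19 mm wide; open, the fingers measure 117 mm over their backs; the gripper's body (75 mm by 190 mm) begins 51 mm behind the grasp point.
Start: joints at [-75.567, 18.392, -4.016, 83.108, 1.295, 78.541, -3.26], TCP at [0.153, 0.632, 0.405] pointing down, gripper open.
Joint ranges: [-163.93, 163.93], [-17.29, 119.83], [-79.2, 71.16], [3.27, 140.29], [-89.18, 269.18], [5.43, 117.66], [-154.24, 154.24]. Speed limits (degrees/s): [147.25, 147.25, 180, 180, 180, 180, 180].

INTERFACE

Orientations are given as [roll, pitch, yaw] about the fixed x, y, z axes, in that order (R = Rz(yaw) Ry(pitch) Rx(roll)).
In Python, from cell import env gives the robot as it stands. The module is installed in compiled form; this text tells all that it offers.
- The arm moves only by the tool step_arm, never from a script. Its argument "steps" is one flat list of numbers, 5 for each row, row after row: the opening, from 0 (shut) to 1 (fully open), then the shift along the tool's x, y, z in mm, then the turn about the tool's z in degrees. In form: [grip, dx, dy, dz, roll, grip, dx, dy, dz, roll, ...]. A call has 1 to 12 rows; each row shifts and turns the commanded pose from where the row before left it, along the tool's axes as they then stand; what a row does not reach is not made up. A row lasts 1/8 s, in which the tool goes at most 62.5 mm and 10.7 degrees, less where a joint would pass 70% of its speed; a pose out of reach is approached as far as the arm can. A call with a gripper value outside its range is refused whole. The fingers move at their own pace and stop on an object; "grip_force" is the grip in N (left out, the last holds). Time passes only in rows, so rows that do not move let the fingers close. It gives the time, the measured TCP pose, the force, the opening and the grip force at its end, in the units of the state.
- env.get_obs(): the state, without advancing time (a new reading comes with each control period).
- env.read_camera(name): name is "scene" or "top"; returns a dict with "image" (400x640x3 uint8, red, green, blue), "camera_matrix" (3x3 intrinsics, pixels), "R" (3x3) and "t" (3): a world point X has camera coordinates R X + t. Camera axes: x right, y down, z forward; pixel columns grow to the right and rows downward; lengths in m; the calibration is good to about 2 mm. A picture is of the moment at which its call begins. There is no depth.
- env.sign_off(): hands the job in; it is judged then, once.
The state is a dict: "time_s": time; "qpos": joint angles; "joint_velocities": joint speeds; "effort": joint torques, N m; "tool_pos": TCP position; "tool_rot": TCP orientation; "force": force on the tool from outside, world axes, zero at the start; "wrist_torque": the same for the moment, N m; "grip_width": finger opening in m; "grasp_force": force on a finger pad.
Only numpy, scipy, OpenCV 4.12 (cv2) and the standard library are available. Lean on these libraries where they do the work, as an engineer would, in place of code of your own. Each camera call takes 0.05 s, during which the arm holds its last target. There are 200 camera calls.

## Working session

There is one attempt and no reset: what is moved stays moved. The work goes in short steps, Python scripts to look and compute and a tool call to move; the robot and the scene stay as the last step left them, time stands still between calls to the robot, and variables do not carry over. Pictures are saved under pics/ and viewed, at most 10 in all, crops included, and the job is handed in when it is done.

Besides the shell and the picture viewer there is one more tool, called after "Emit:" in YAML: its name, and indented under it one key for each argument. step_arm: Moves the arm, as the interface text tells. Its arguments: {"type":"object","properties":{"steps":{"type":"array","items":{"type":"number"}},"grip_force":{"type":"number"}},"required":["steps"]}

```bash
mkdir -p pics
cat > h.py <<'E'
from cell import env
import numpy as np, cv2, pickle
def shot(name,fn):
    c=env.read_camera(name); cv2.imwrite('pics/'+fn+'.png',c['image'][:,:,::-1]); pickle.dump(c,open('pics/'+fn+'.pkl','wb')); return c
def load(fn): return pickle.load(open('pics/'+fn+'.pkl','rb'))
def proj(c,X):
    p=np.atleast_2d(X)@c['R'].T+c['t']; p=p@c['camera_matrix'].T; return p[:,:2]/p[:,2:]
def ray(c,uv):
    d=np.linalg.inv(c['camera_matrix'])@[uv[0],uv[1],1]; R=c['R']; return -R.T@c['t'],R.T@d
def onz(c,uv,z):
    o,d=ray(c,uv); return o+d*(z-o[2])/d[2]
def tri(c1,u1,c2,u2):
    o1,d1=ray(c1,u1);o2,d2=ray(c2,u2)
    s=np.linalg.lstsq(np.c_[d1,-d2],o2-o1,rcond=None)[0]
    a=o1+d1*s[0];b=o2+d2*s[1]; return (a+b)/2,np.linalg.norm(a-b)
E
python3 - <<'E'
from h import *
for n in('scene','top'):
    c=shot(n,n+'0'); print(n,c['camera_matrix'].round(1).tolist(),(-c['R'].T@c['t']).round(3),c['R'].round(3).tolist())
o=env.get_obs(); print({k:np.round(v,3) for k,v in o.items()})
E
```

```text
scene [[446.7, 0.0, 316.2], [0.0, 446.7, 202.8], [0.0, 0.0, 1.0]] [ 0.905 -0.687  1.143] [[0.89, 0.457, 0.004], [0.371, -0.717, -0.59], [-0.266, 0.527, -0.807]]
top [[455.0, 0.0, 323.1], [0.0, 455.0, 195.9], [0.0, 0.0, 1.0]] [0.359 0.012 1.423] [[0.022, -1.0, -0.002], [-0.99, -0.021, -0.142], [0.142, 0.005, -0.99]]
{'time_s': np.float64(0.1), 'qpos': array([-75.567,  18.434,  -4.016,  83.169,   1.297,  78.54 ,  -3.261]), 'joint_velocities': array([-0.071,  0.077, -0.037, -0.266,  0.06 ,  0.007, -0.048]), 'effort': array([-0.0000e+00, -4.9257e+01, -4.0600e-01, -3.1340e+01, -6.4000e-02,
        3.9000e-02,  0.0000e+00]), 'tool_pos': array([0.153, 0.632, 0.404]), 'tool_rot': array([-1.79902e+02,  8.00000e-03,  1.66377e+02]), 'force': array([-0.204,  0.054, -0.406]), 'wrist_torque': array([-0.02 ,  0.043,  0.015]), 'grasp_force': np.float64(0.0), 'grip_width': np.float64(0.087)}
```

View pics/scene0.png

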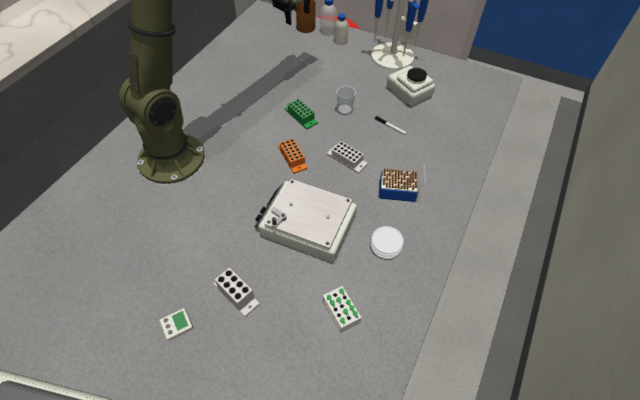

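View pics/top0.png

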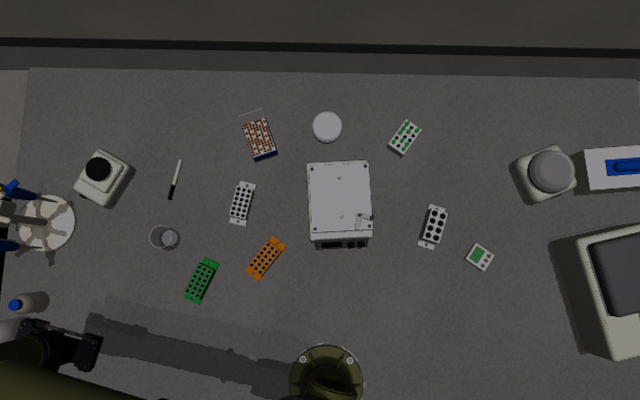

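Candidates in the top view:
- Silver, many small wells at (242,203), which is (348,154) in the scene view. It fits: bare aluminium, low, 18 wells.
- Silver, 8 large wells at (433,226): the tall block.
- Green (201,280) and orange (266,258): look-alikes.

I'll confirm in one enlarged crop.

Run:
```python
from h import *
s=cv2.imread('pics/scene0.png');t=cv2.imread('pics/top0.png')
def cr(im,x,y,w,h,k): return cv2.resize(im[y:y+h,x:x+w],(w*k,h*k),interpolation=cv2.INTER_CUBIC)
A=np.hstack([cr(t,222,175,40,60,5),cr(s,322,135,52,40,0+5)[:300] if 0 else cv2.copyMakeBorder(cr(s,322,135,52,40,5),0,100,0,0,cv2.BORDER_CONSTANT)])
B=np.hstack([cr(t,300,152,80,100,3),cr(s,250,172,110,90,4)[:300]])
B=B[:300]
W=max(A.shape[1],B.shape[1]);p=lambda M:cv2.copyMakeBorder(M,0,0,0,W-M.shape[1],cv2.BORDER_CONSTANT)
print(A.shape,B.shape);cv2.imwrite('pics/crop1.png',np.vstack([p(A),p(B)]))
```

```text
(300, 460, 3) (300, 680, 3)
```

View pics/crop1.png

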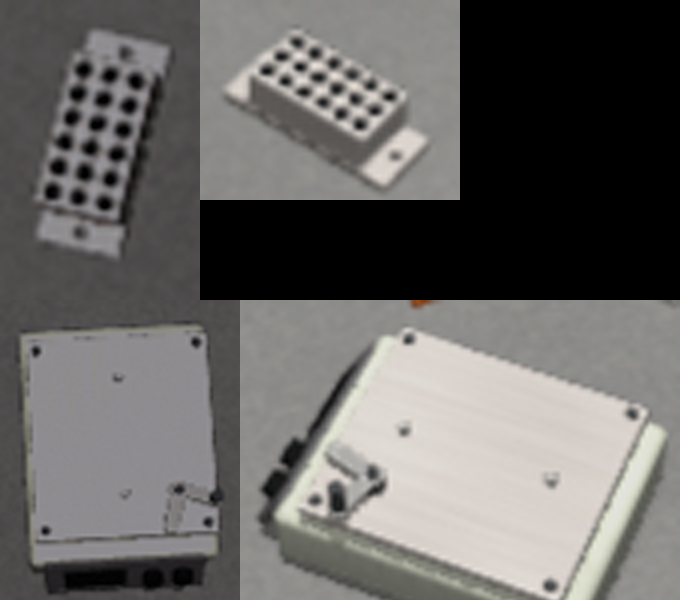

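The crop confirms it: bare metal, low, 3x6 small wells. In the top view its flange holes are at about (247,185.4) and (238,221.4). The pins are at about (339.3,177.7) and (341.7,216.3), and the latch is open, with its handle towards -y.

Run:
```python
from h import *
T=load('top0');S=load('scene0')
def blobs(c,box,thr,amin,amax):
    x,y,w,h=box;k=8
    g=cv2.cvtColor(c['image'],cv2.COLOR_RGB2GRAY)[y:y+h,x:x+w]
    g=cv2.resize(g,None,fx=k,fy=k,interpolation=cv2.INTER_CUBIC)
    n,l,st,ce=cv2.connectedComponentsWithStats((g<thr).astype(np.uint8))
    return [(*( (ce[i]+.5)/k-.5+[x,y]).round(2),st[i,4]/k/k) for i in range(1,n) if amin<st[i,4]/k/k<amax]
bt=blobs(T,(228,183,32,38),70,3,14);bs=blobs(S,(328,137,42,30),80,2,14)
print(len(bt),bt);print(len(bs),bs)
for n,a,b in(('hole far',(247,185.4),None),('hole near',(238,221.4),None),('hole',(247,185.4),(361,166)),('pinfar',(339.3,177.7),(327.8,217)),('pinnear',(341.7,216.3),(291,204.3))):
    print(n,onz(T,a,.008 if 'h' in n[:1] else .094).round(4), [] if b is None else (onz(S,b,.008 if 'h' in n[:1] else .094).round(4),tri(T,a,S,b)))
```

```text
18 [(np.float64(238.25), np.float64(188.5), np.float64(8.1875)), (np.float64(243.52), np.float64(189.59), np.float64(7.390625)), (np.float64(248.72), np.float64(190.8), np.float64(8.125)), (np.float64(237.11), np.float64(193.27), np.float64(8.21875)), (np.float64(242.21), np.float64(194.41), np.float64(7.796875)), (np.float64(247.36), np.float64(195.7), np.float64(7.578125)), (np.float64(235.91), np.float64(198.04), np.float64(7.6875)), (np.float64(241.04), np.float64(199.26), np.float64(8.15625)), (np.float64(246.16), np.float64(200.55), np.float64(7.875)), (np.float64(234.43), np.float64(202.95), np.float64(8.21875)), (np.float64(239.62), np.float64(204.09), np.float64(7.71875)), (np.float64(244.96), np.float64(205.34), np.float64(8.125)), (np.float64(233.22), np.float64(207.91), np.float64(8.703125)), (np.float64(238.49), np.float64(209.04), np.float64(8.875)), (np.float64(243.66), np.float64(210.29), np.float64(7.140625)), (np.float64(231.98), np.float64(212.88), np.float64(8.40625)), (np.float64(237.19), np.float64(213.99), np.float64(7.3125)), (np.float64(242.45), np.float64(21
[... 928 characters left out ...]
356.49), np.float64(156.66), np.float64(2.28125)), (np.float64(349.72), np.float64(157.29), np.float64(2.796875)), (np.float64(353.49), np.float64(159.44), np.float64(2.765625))]
hole far [0.5896 0.2592 0.008 ] []
hole near [0.4753 0.2821 0.008 ] []
hole [0.5896 0.2592 0.008 ] (array([0.5946, 0.2584, 0.008 ]), (array([0.59191293, 0.26109023, 0.00313454]), np.float64(0.003683894124393843)))
pinfar [ 0.6045 -0.0286  0.094 ] (array([ 0.6115, -0.0319,  0.094 ]), (array([ 0.60769116, -0.02780922,  0.08545995]), np.float64(0.003785790901406246)))
pinnear [ 0.4898 -0.0376  0.094 ] (array([ 0.497 , -0.0409,  0.094 ]), (array([ 0.49212847, -0.03678396,  0.08532896]), np.float64(0.00373797091622056)))
```

Run:
```python
from h import *
T=load('top0');S=load('scene0')
def blobs(c,box,thr,amin,amax):
    x,y,w,h=box;k=8
    g=cv2.cvtColor(c['image'],cv2.COLOR_RGB2GRAY)[y:y+h,x:x+w]
    g=cv2.resize(g,None,fx=k,fy=k,interpolation=cv2.INTER_CUBIC)
    n,l,st,ce=cv2.connectedComponentsWithStats((g<thr).astype(np.uint8))
    return np.array([(*( (ce[i]+.5)/k-.5+[x,y]).round(2),st[i,4]/k/k) for i in range(1,n) if amin<st[i,4]/k/k<amax])
bt=blobs(T,(228,183,32,38),70,3,14)[:,:2];bs=blobs(S,(328,137,42,30),80,2,14)[:,:2]
P=np.array([onz(T,u,.04) for u in bt]); m=P.mean(0)
ax=P[0:3].mean(0)-P[-3:].mean(0); print('well centre top@40',m.round(4),'yaw',np.degrees(np.arctan2(ax[1],ax[0])),'pitch',np.linalg.norm(ax)/5)
# scene: nearest-match of symmetric centre: corners mean
far=bs[np.argmax(bs[:,0]+0)];
c4=np.array([bs[np.argmin(bs[:,0])],bs[np.argmax(bs[:,0])],bs[np.argmin(bs[:,1])],bs[np.argmax(bs[:,1])]]);print(c4)
H=np.array([(340.96,143.06),(334.96,148.66),(353.49,159.44),(359.44,153.83)])
# homography-safe: average of world points
Q=np.array([onz(S,u,.04) for u in H]);print('scene @40',Q.mean(0).round(4))
print('tri',tri(T,proj(T,m)[0],S,proj(S,Q.mean(0))[0]))
def pick(c,cs):
    r=[]
    for u in cs:
        b=blobs(c,(int(u[0])-5,int(u[1])-5,11,11),TH,.5,20); r.append(b)
    return r
TH=80
st=[(312,169),(365.5,166),(315,229),(369.5,226)]
print('topscrews',[x.round(1).tolist() for x in pick(T,st)])
ss=[(292,182),(348,200.5),(269,222),(327.5,243.5)]
print('scenescrews',[x.round(1).tolist() for x in pick(S,ss)])
gT=cv2.cvtColor(T['image'],cv2.COLOR_RGB2GRAY);gS=cv2.cvtColor(S['image'],cv2.COLOR_RGB2GRAY)
for g,u in((gT,(339,178)),(gT,(342,216)),(gS,(291,204)),(gS,(328,217))): print(u);print(g[u[1]-4:u[1]+5,u[0]-4:u[0]+5])
```

```text
well centre top@40 [0.5332 0.2716 0.04  ] yaw -11.712320122543108 pitch 0.015467183310189602
[[334.96 148.66]
 [359.44 153.83]
 [340.96 143.06]
 [353.49 159.44]]
scene @40 [0.5359 0.2703 0.04  ]
tri (array([0.53419498, 0.27270591, 0.03658023]), np.float64(0.0014226854272567317))
topscrews [[[311.5, 168.6, 6.5]], [[369.4, 165.3, 18.3], [364.8, 165.6, 6.9]], [[314.7, 228.5, 5.6]], [[373.5, 226.1, 19.5], [368.9, 225.6, 6.6]]]
scenescrews [[[291.6, 181.5, 1.3]], [[347.5, 200.1, 1.2]], [[273.4, 221.4, 12.9], [268.4, 221.7, 1.3]], [[326.9, 243.1, 1.9]]]
(339, 178)
[[140 140 141 141 141 141 141 141 140]
 [141 140 142 142 142 142 142 141 141]
 [142 142 133 123 135 134 142 141 141]
 [140 142 122 101 129 119 125 141 141]
 [141 143 120  73  78  94 134 141 141]
 [141 142 135 121 116 125 143 141 141]
 [141 142 142 143 143 142 142 141 142]
 [140 141 141 141 141 141 141 141 141]
 [141 140 140 140 140 141 141 141 141]]
(342, 216)
[[141 141 141 141 141 140 141 141 141]
 [141 141 141 142 141 141 141 140 141]
 [142 140 141 141 143 142 141 142 140]
 [141 142 137 131 122 114 142 141 140]
 [141 133 122 13
[... 205 characters left out ...]
217 216 216 217 218 217]
 [217 218 218 218 218 217 216 217 216]
 [219 218 214 202 194 197 218 218 216]
 [218 210 193 192 178 190 218 217 216]
 [217 214 184 122 117 162 219 218 217]
 [216 216 194 120 123 182 217 217 218]
 [216 216 211 199 198 209 215 216 216]
 [218 218 217 217 216 216 215 215 215]
 [219 219 219 218 217 217 216 215 214]]
(328, 217)
[[209 208 207 206 207 206 206 207 208]
 [210 210 209 209 208 208 207 208 207]
 [210 199 183 194 180 179 210 209 209]
 [210 197 176 189 178 180 210 210 211]
 [211 198 159 124 129 169 211 210 210]
 [212 208 188 141 139 199 210 211 211]
 [211 212 210 198 196 211 211 212 211]
 [210 210 211 212 211 212 212 211 211]
 [210 210 210 209 210 211 211 212 213]]
```

```bash
cat >> h.py <<'E'
from scipy.spatial.transform import Rotation as Ro
def togo(target,yaw=None):
    o=env.get_obs();R=Ro.from_euler('xyz',o['tool_rot'],degrees=True)
    d=R.inv().apply(np.array(target)-o['tool_pos'])*1000
    r=None if yaw is None else -((yaw-o['tool_rot'][2]+90)%180-90)
    return d.round(1),r
E
python3 - <<'E'
from h import *
T=load('top0');S=load('scene0')
st=[(311.5,168.6),(364.8,165.6),(314.7,228.5),(368.9,225.6)];ss=[(291.6,181.5),(347.5,200.1),(268.4,221.7),(326.9,243.1)]
for c,L in((T,st),(S,ss)):
    P=np.array([onz(c,u,.086) for u in L]);a=P[0]+P[1]-P[2]-P[3] if c is T else P[0]+P[1]-P[2]-P[3]
    print(P.round(4).tolist(),P.mean(0).round(4),np.degrees(np.arctan2(a[1],a[0])))
print([ (tri(T,a,S,b)[0].round(4)) for a in [st[0]] for b in ss], [tri(T,st[1],S,ss[1]),tri(T,st[2],S,ss[2])])
print(togo((.5345,.271,.25),-11.7))
E
```

```text
[[0.6319, 0.0548, 0.086], [0.6445, -0.1046, 0.086], [0.4529, 0.0408, 0.086], [0.4648, -0.1182, 0.086]] [ 0.5485 -0.0318  0.086 ] 4.39314109252061
[[0.4539, 0.0396, 0.086], [0.6342, 0.0538, 0.086], [0.4665, -0.1189, 0.086], [0.6456, -0.1059, 0.086]] [ 0.55   -0.0329  0.086 ] 94.32878964470106
[array([0.554 , 0.0034, 0.2182]), array([0.633 , 0.0552, 0.0833]), array([ 0.5473, -0.0374,  0.1208]), array([ 0.6331,  0.0301, -0.0984])] [(array([ 0.64372471, -0.07369977,  0.23702529]), np.float64(0.07165250442610081)), (array([ 0.42881904,  0.01054949, -0.08840451]), np.float64(0.09939764728981884))]
(array([-455.6, -260.3,  154.3]), np.float64(-1.9232036934306223))
```

Emit:
step_arm:
  steps: [1, -50, -29, 0, 0, 1, -50, -29, 0, 0, 1, -50, -29, 0, 0, 1, -50, -29, 0, 0, 1, -50, -29, 0, 0, 1, -50, -29, 0, 0, 1, -50, -29, 0, 0, 1, -50, -29, 0, 0, 1, -50, -29, 0, 0, 1, -5.5, 0, 40, 0, 1, 0, 0, 50, 0, 1, 0, 0, 35, -1.9]
  grip_force: 25

```text
time_s: 1.6
tool_pos: [0.5337, 0.2702, 0.277]
tool_rot: [-179.9, -0.1, 168.3]
force: [-0.3, 0.2, -0.6]
grip_width: 0.0869
grasp_force: 0.0
```

Run:
```python
from h import *
o=env.get_obs(); print(o['time_s'],o['tool_pos'],o['tool_rot'],o['force'],togo((.5345,.271,.189),-11.7))
T=shot('top','t1');S=shot('scene','s1')
cv2.imwrite('pics/v1.png',np.hstack([cv2.resize(T['image'][150:280,180:310,::-1],None,fx=3,fy=3),cv2.resize(S['image'][90:220,280:410,::-1],None,fx=3,fy=3)]))
```

```text
1.6 [0.53368702 0.27017013 0.27698748] [-1.79887522e+02 -1.28101864e-01  1.68291728e+02] [-0.31229678  0.22614478 -0.55046636] (array([-0.8,  1.2, 88. ]), np.float64(-0.008271875238250459))
```

View pics/v1.png

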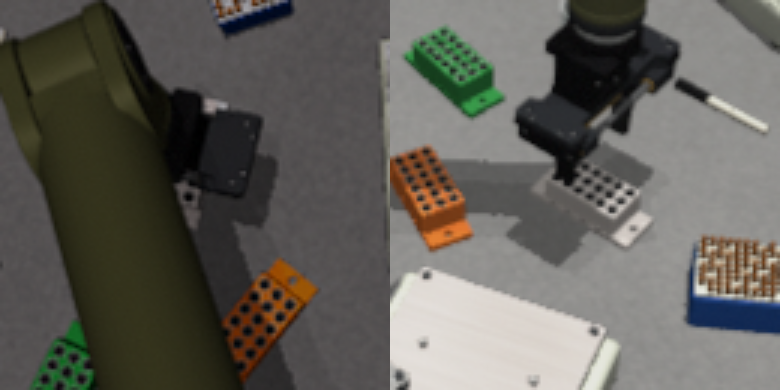

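The gripper stands over the silver block with its fingers either side of the body. The scene view is clear, but the arm hides part of the top view. Next: descend and grasp.

Emit:
step_arm:
  steps: [1, -0.8, 1.2, 30, 0, 1, 0, 0, 30, 0, 1, 0, 0, 18, 0, 1, 0, 0, 10, 0, 1, 0, 0, 0, 0]

```text
time_s: 2.33
tool_pos: [0.5355, 0.2719, 0.1919]
tool_rot: [-180.0, -0.0, 168.3]
force: [-0.6, 0.2, -0.3]
grip_width: 0.0869
grasp_force: 0.0
```

Emit:
step_arm:
  steps: [0, 0, 0, 0, 0, 0, 0, 0, 0, 0, 0, 0, 0, 0, 0, 0, 0, 0, 0, 0, 0, 0, 0, 0, 0, 0, 0, 0, 0, 0]

```text
time_s: 3.08
tool_pos: [0.5354, 0.2717, 0.1919]
tool_rot: [-180.0, 0.0, 168.3]
force: [-0.6, -0.1, 2.2]
grip_width: 0.052
grasp_force: 25.0
```

Emit:
step_arm:
  steps: [0, 0, 0, -15, 0, 0, 0, 0, -50, 0, 0, 0, 0, -45, 0, 0, 0, 0, -10, 0, 0, -12.5, -49, 0, 0, 0, -12.5, -49, 0, 0, 0, -12.5, -49, 0, 0, 0, -12.5, -49, 0, 0, 0, -12.5, -49, 0, 0, 0, -12.5, -49, 0, 0, 0, 0, 0, 0, -8, 0, 0, 0, 0, -8]

```text
time_s: 4.58
tool_pos: [0.5482, -0.0322, 0.3101]
tool_rot: [180.0, -0.2, -175.6]
force: [-0.1, 0.2, -3.9]
grip_width: 0.0518
grasp_force: 25.0
```

Emit:
step_arm:
  steps: [0, 0, 0, 0, 0, 0, 0, 0, 0, 0]

```text
time_s: 4.82
tool_pos: [0.5487, -0.0311, 0.3109]
tool_rot: [180.0, -0.1, -175.8]
force: [0.2, 0.2, -4.7]
grip_width: 0.0522
grasp_force: 25.0
```

Run:
```python
from h import *
o=env.get_obs(); print(o['time_s'],o['tool_pos'],o['tool_rot'],o['force'],o['grip_width'],togo((.549,-.0325,.312),4.36))
T=shot('top','t2');S=shot('scene','s2')
cv2.imwrite('pics/v2.png',np.hstack([cv2.resize(T['image'][140:260,270:400,::-1],None,fx=3,fy=3),cv2.resize(S['image'][150:270,240:370,::-1],None,fx=3,fy=3)]))
```

```text
4.825 [ 0.54870687 -0.03112288  0.31094866] [ 1.79999104e+02 -8.45095411e-02 -1.75835583e+02] [ 0.15393137  0.24650547 -4.67966438] 0.052221639836615666 (array([-0.2, -1.4, -1.1]), np.float64(-0.19558295814852045))
```

View pics/v2.png

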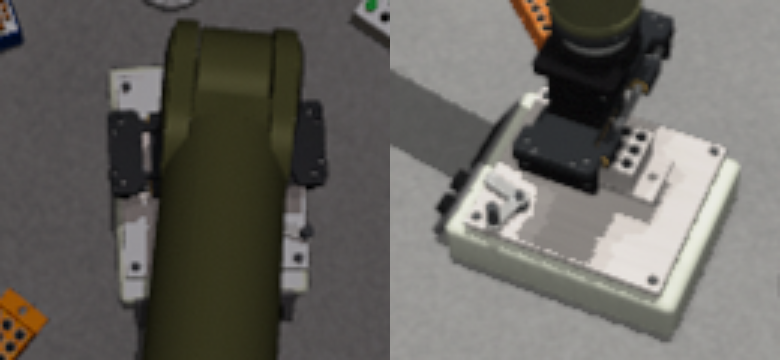

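Run:
```python
from h import *
S=load('s2');T=load('t2')
for u in((290.8,202.8),(327.4,215.7)): print('pin',onz(S,u,.094).round(4))
g=cv2.cvtColor(S['image'],cv2.COLOR_RGB2GRAY);print(g[203:215,321:336])
y,x=np.mgrid[203:215,321:336];s=g[203:215,321:336]
m=(s<120)&(np.hypot(x-328,y-208.7)<3.5);w=(150-s.astype(float))*m;print((w*x).sum()/w.sum(),(w*y).sum()/w.sum())
u=((w*x).sum()/w.sum(),(w*y).sum()/w.sum())
h=onz(S,u,.127);e=np.array([np.cos(np.radians(4.17)),np.sin(np.radians(4.17)),0]);print('hole',h.round(4),'block centre',(h-.058*e).round(4), 'tool',env.get_obs()['tool_pos'])
# same hole reading on the bench picture, as check
print('pins->centre',(onz(S,(290.8,202.8),.094)+onz(S,(327.4,215.7),.094))/2)
```

```text
pin [ 0.4938 -0.0365  0.094 ]
pin [ 0.6085 -0.0284  0.094 ]
[[206 203 144  89  98 150 205 212 212 213 214 214 211 208 221]
 [176 188  97  92 122 184 212 211 210 210 212 215 202 175 219]
 [180 139  87  99 150 205 211 211 212 212 211 201 175 179 212]
 [184  93  90 122 181 209 210 211 211 212 215 199 158 199 206]
 [136  89  99 150 204 197 178 197 209 210 202 176 179 205 205]
 [ 96  91 136 198 193 140 122 145 184 213 196 159 202 206 205]
 [ 91 109 167 211 194 143 119 138 191 209 175 181 208 207 207]
 [ 89 138 201 210 207 191 181 200 219 199 130 170 208 208 208]
 [107 165 209 210 210 209 211 221 212 162 119 139 176 207 212]
 [137 200 209 210 209 210 215 223 198 121 127 152 194 208 218]
 [165 210 210 210 211 215 221 211 161 120 153 195 209 217 219]
 [185 209 210 210 215 222 223 200 123 128 161 204 210 220 220]]
327.0 209.0
hole [ 0.6068 -0.0293  0.127 ] block centre [ 0.549  -0.0335  0.127 ] tool [ 0.54890209 -0.03113739  0.31133083]
pins->centre [ 0.55118442 -0.03244887  0.094     ]
```

Emit:
step_arm:
  steps: [0, -1.5, 0, 10, -0.2, 0, 0, 0, 8, 0, 0, 0, 0, 3, 0, 0, 0, 0, 0, 0]

```text
time_s: 5.42
tool_pos: [0.5504, -0.0312, 0.2903]
tool_rot: [-180.0, -0.0, -175.5]
force: [0.0, -0.1, -3.7]
grip_width: 0.0516
grasp_force: 25.0
```

Emit:
step_arm:
  steps: [0, 0, 0, 2, 0, 0, 0, 0, 1, 0, 0, 0, 0, 0, 0]

```text
time_s: 5.8
tool_pos: [0.5506, -0.0312, 0.2878]
tool_rot: [180.0, 0.0, -175.5]
force: [-0.4, 0.4, -3.8]
grip_width: 0.0516
grasp_force: 25.0
```

Emit:
step_arm:
  steps: [0, 0, 0, 1.5, 0, 0, 0, 0, 0, 0]

```text
time_s: 6.05
tool_pos: [0.5505, -0.0312, 0.2862]
tool_rot: [180.0, -0.0, -175.5]
force: [-0.6, -0.5, -4.2]
grip_width: 0.0519
grasp_force: 25.0
```

Emit:
step_arm:
  steps: [0, 0, 0, 1, 0, 0, 0, 0, 0, 0]

```text
time_s: 6.3
tool_pos: [0.5505, -0.0312, 0.2852]
tool_rot: [180.0, -0.0, -175.5]
force: [-0.2, 0.6, -4.1]
grip_width: 0.0518
grasp_force: 25.0
```

Emit:
step_arm:
  steps: [0, 0, 0, 1, 0, 0, 0, 0, 0, 0]

```text
time_s: 6.55
tool_pos: [0.5505, -0.0312, 0.2842]
tool_rot: [180.0, -0.0, -175.5]
force: [0.4, -0.5, -3.1]
grip_width: 0.0518
grasp_force: 25.0
```

Emit:
step_arm:
  steps: [0, 0, 0, 1, 0, 0, 0, 0, 0, 0]

```text
time_s: 6.8
tool_pos: [0.5505, -0.0312, 0.2832]
tool_rot: [180.0, -0.0, -175.5]
force: [-0.8, -0.2, -3.7]
grip_width: 0.0517
grasp_force: 25.0
```

Emit:
step_arm:
  steps: [0, 0, 0, 1, 0, 0, 0, 0, 0, 0]

```text
time_s: 7.05
tool_pos: [0.5505, -0.0312, 0.2822]
tool_rot: [180.0, -0.0, -175.5]
force: [-0.0, -0.2, -4.6]
grip_width: 0.052
grasp_force: 25.0
```

Emit:
step_arm:
  steps: [0, 0, 0, 1.5, 0, 0, 0, 0, 0, 0]

```text
time_s: 7.3
tool_pos: [0.5505, -0.0312, 0.2806]
tool_rot: [180.0, -0.0, -175.5]
force: [0.5, 0.7, -3.9]
grip_width: 0.0519
grasp_force: 25.0
```

Emit:
step_arm:
  steps: [0, 0, 0, 1.5, 0, 0, 0, 0, 0, 0]

```text
time_s: 7.55
tool_pos: [0.5505, -0.0312, 0.2791]
tool_rot: [180.0, -0.0, -175.5]
force: [-0.2, 0.3, -4.5]
grip_width: 0.0518
grasp_force: 25.0
```

Emit:
step_arm:
  steps: [0, 0, 0, 0.8, 0, 0, 0, 0, 0, 0]

```text
time_s: 7.8
tool_pos: [0.5506, -0.0312, 0.2784]
tool_rot: [180.0, -0.0, -175.5]
force: [0.1, -0.4, -4.5]
grip_width: 0.0519
grasp_force: 25.0
```

Emit:
step_arm:
  steps: [0, 0, 0, 0.7, 0, 0, 0, 0, 0, 0]

```text
time_s: 8.05
tool_pos: [0.5506, -0.0312, 0.2779]
tool_rot: [180.0, 0.0, -175.5]
force: [-0.5, 0.4, -2.8]
grip_width: 0.0515
grasp_force: 25.0
```

Emit:
step_arm:
  steps: [0, 0, 0, 0.7, 0, 0, 0, 0, 0, 0]

```text
time_s: 8.3
tool_pos: [0.5506, -0.0313, 0.2779]
tool_rot: [180.0, 0.0, -175.5]
force: [-3.2, -0.4, 5.5]
grip_width: 0.0517
grasp_force: 25.0
```

Run:
```python
from h import *
o=env.get_obs(); print(o['time_s'],o['tool_pos'],o['tool_rot'],o['force'],o['wrist_torque'],o['grip_width'])
S=shot('scene','s3')
cv2.imwrite('pics/v3.png',cv2.resize(S['image'][160:260,250:360,::-1],None,fx=6,fy=6,interpolation=cv2.INTER_CUBIC))
```

```text
8.3 [ 0.55063027 -0.03125392  0.27788949] [ 1.79982200e+02  1.82243352e-02 -1.75520866e+02] [-3.22810935 -0.38284815  5.51955224] [-0.08103368  0.77046616 -0.03868668] 0.05173360720484565
```

View pics/v3.png

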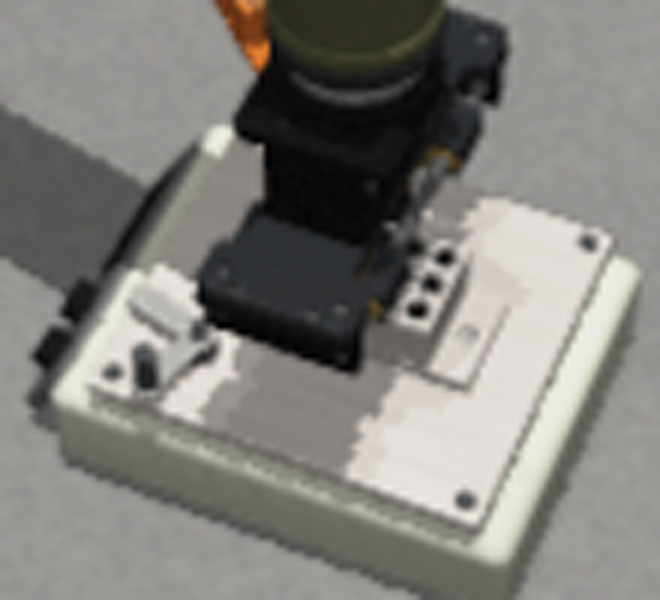

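The arm met resistance at an underside height of exactly 86 mm, and the far pin shows bright inside the hole at crop (466,332): both pins are home. Release and rise.

Emit:
step_arm:
  steps: [0, 0, 0, -0.7, 0, 1, 0, 0, 0, 0, 1, 0, 0, 0, 0, 1, 0, 0, 0, 0, 1, 0, 0, 0, 0, 1, 0, 0, -10, 0, 1, 0, 0, -40, 0, 1, 0, 0, -60, 0, 1, 0, 0, 0, 0]

```text
time_s: 9.48
tool_pos: [0.5521, -0.0318, 0.3939]
tool_rot: [180.0, 0.6, -175.5]
force: [-0.5, -1.0, -0.6]
grip_width: 0.0871
grasp_force: 0.0
```

Run:
```python
from h import *
o=env.get_obs(); print(o['time_s'],o['tool_pos'],o['tool_rot'],o['force'],o['grip_width'])
S=shot('scene','s4');T=shot('top','t4')
cv2.imwrite('pics/v4.png',np.hstack([cv2.resize(S['image'][160:260,250:360,::-1],None,fx=4,fy=4,interpolation=cv2.INTER_CUBIC),cv2.resize(T['image'][150:250,290:380,::-1],None,fx=4,fy=4,interpolation=cv2.INTER_CUBIC)]))
# platform frame -> world, tool-frame truth: centre = tool release pose
C=np.array([.5506,-.0313]);a=np.radians(4.4);R=np.array([[np.cos(a),-np.sin(a)],[np.sin(a),np.cos(a)]])
for n,p in(('pivot',(-58,-52)),('post open',(-58,-88)),('post mid',(-58-36*.707,-52-36*.707)),('post closed',(-94,-52))):
    w=C+R@np.array(p)/1000; X=np.r_[w,.1265]; print(n,w.round(4),'scene px',proj(S,X).round(1),'top px',proj(T,X).round(1))
```

```text
9.475 [ 0.5520987  -0.0317828   0.39392459] [ 179.98417897    0.63192328 -175.54174351] [-0.483003   -0.9692798  -0.63706988] 0.08706742297146515
pivot [ 0.4968 -0.0876] scene px [[282.3 209.5]] top px [[359.7 213.1]]
post open [ 0.4995 -0.1235] scene px [[276.7 219.3]] top px [[372.2 212.4]]
post mid [ 0.4733 -0.1149] scene px [[270.1 213.4]] top px [[369.2 221.5]]
post closed [ 0.4609 -0.0904] scene px [[270.7 205.4]] top px [[360.5 225.7]]
```

View pics/v4.png

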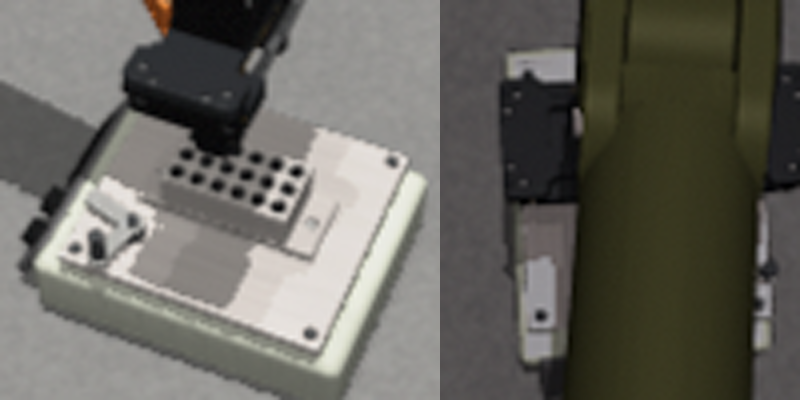

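Run:
```python
from h import *
S=load('s4');T=load('t4');T0=load('top0')
print(onz(T,(372,217),.1265),onz(S,(274.2,218.5),.1265),tri(T,(372,217),S,(274.2,218.5)))
g=cv2.cvtColor(T['image'],cv2.COLOR_RGB2GRAY);print(g[209:224,362:378])
g=cv2.cvtColor(S['image'],cv2.COLOR_RGB2GRAY);print(g[211:228,266:292])
```

```text
[ 0.48642564 -0.12296868  0.1265    ] [ 0.49207873 -0.12427844  0.1265    ] (array([ 0.48842247, -0.12241342,  0.12107511]), np.float64(0.0036840573605599345))
[[ 43  40  38  34  34  29  22  58 125 135  78  80  82  80  80  83]
 [ 41  40  37  36  33  30  23  59 125 130  67  83  81  81  83  84]
 [ 42  41  38  35  33  28  25  86 149 129  68  82  81  82  83  85]
 [ 42  40  38  35  33  29  28 100 160 130  73  81  81  82  84  87]
 [ 41  40  38  35  34  27  30 100 159 130  66  82  82  80  82  84]
 [ 41  40  38  35  33  28  32 102 161 128  55  70  83  83  80  82]
 [ 43  40  37  36  32  27  30  96 138  92  46  55  75  85  83  80]
 [ 41  40  38  35  31  28  31  68  85  48  44  45  64  83  82  79]
 [ 41  40  37  35  33  29  36  47  38  41  47  44  58  80  78  79]
 [ 42  39  37  34  31  27  41  52  31  25  37  40  65  80  79  81]
 [ 40  41  37  35  32  26  29  65  81  40  59  84  76  81  81  81]
 [ 41  40  37  35  31  27  41  83  95  72  80  91  84  83  82  82]
 [ 42  40  38  35  31  26  50 107 140 136 119  81  84  83  83  82]
 [ 41  40  38  36  32  25  46 115 157 156 132  78  82  80  79  79]
 [
[... 1219 characters left out ...]
22 153 201
  205 188 148 149 149 149 150 149]
 [203 119  80  86 157 199 109  38  39  41 119 182 161 128 129 163 213 223
  209 166 148 147 147 148 149 149]
 [221 192 157 174 211 200 109  37  38  37 108 158 127 156 197 208 225 212
  167 149 148 148 146 147 147 147]
 [185 213 215 220 223 207 138  63  37  58 103 130 130 173 223 224 226 208
  151 149 149 148 147 148 146 146]
 [132 145 159 192 222 203 136 139 135 147 131 147 196 212 223 225 223 199
  151 151 151 151 149 148 147 147]
 [140 116 110 126 147 141 126 129 118 123 121 168 221 222 221 222 207 163
  150 149 150 151 151 151 148 147]
 [140 133 130 128 116 105 105 102 107 122 159 208 222 222 223 211 163 146
  146 147 149 149 150 150 149 149]]
```

Run:
```python
from h import *
C=np.array([.5506,-.0313]);a=np.radians(4.4);R=np.array([[np.cos(a),-np.sin(a)],[np.sin(a),np.cos(a)]])
w=C+R@np.array((-44.4,-92.5))/1000
print(w,togo((*w,.32),-9.6),env.get_obs()['qpos'].round(1))
```

```text
[ 0.51342737 -0.1269337 ] (array([ 44.7, -92.5,  68.8]), np.float64(14.076170038277354)) [-22.    6.8  24.5  99.5  -3.   74.1  97.6]
```

Emit:
step_arm:
  steps: [0, 15, -31, 0, 0, 0, 15, -31, 0, 0, 0, 14.7, -30.5, 0, 0, 0, 0, 0, 0, 7, 0, 0, 0, 30, 7, 0, 0, 0, 30, 0, 0, 0, 0, 0, 0, 0, 0, 0, 0, 0]
  grip_force: 20

```text
time_s: 10.58
tool_pos: [0.5133, -0.127, 0.3281]
tool_rot: [-180.0, -0.0, 170.5]
force: [0.3, 0.3, -0.6]
grip_width: 0.0149
grasp_force: 0.0
```

Run:
```python
from h import *
o=env.get_obs();print(o['time_s'],o['tool_pos'],o['grip_width'],togo((.5134,-.1269,.289),-9.6))
S=shot('scene','s5')
cv2.imwrite('pics/v5.png',cv2.resize(S['image'][150:260,240:350,::-1],None,fx=5,fy=5,interpolation=cv2.INTER_CUBIC))
```

```text
10.575 [ 0.51334638 -0.12696031  0.32807112] 0.014868142981385498 (array([-0. ,  0.1, 39.1]), np.float64(0.07746598316492737))
```

View pics/v5.png

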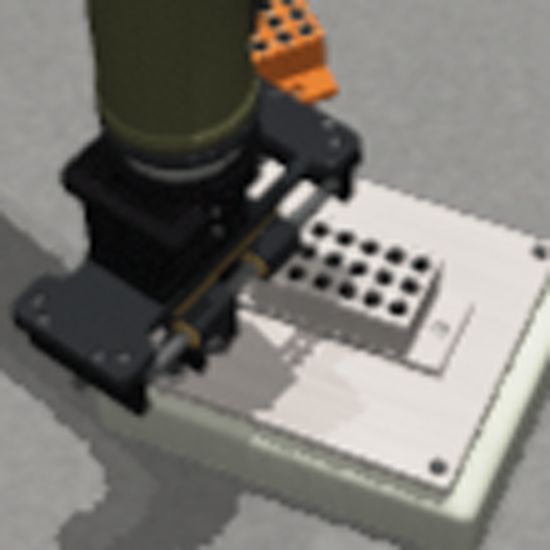

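The block sits flat with a pin showing in its far hole, and the closing fingers hang beside the latch, which the gripper hides. Lower slowly.

Emit:
step_arm:
  steps: [0, 0, 0, 15, 0, 0, 0, 0, 12, 0, 0, 0, 0, 8, 0, 0, 0, 0, 4, 0, 0, 0, 0, 0, 0]

```text
time_s: 11.25
tool_pos: [0.5132, -0.1269, 0.2885]
tool_rot: [-180.0, -0.0, 170.5]
force: [0.5, 0.2, 0.1]
grip_width: 0.0002
grasp_force: 0.0
```

Emit:
step_arm:
  steps: [0, 3, 0, 0, 0, 0, 3, 0, 0, 0, 0, 0, 0, 0, 0]

```text
time_s: 11.62
tool_pos: [0.5071, -0.1259, 0.289]
tool_rot: [180.0, 0.0, 170.5]
force: [0.6, 0.2, -0.3]
grip_width: 0.0004
grasp_force: 0.0
```

Emit:
step_arm:
  steps: [0, 1.5, 0, 0, 0, 0, 0, 0, 0, 0]

```text
time_s: 11.88
tool_pos: [0.5058, -0.1257, 0.2888]
tool_rot: [180.0, 0.0, 170.5]
force: [0.5, -0.3, 0.8]
grip_width: 0.0003
grasp_force: 0.0
```

Emit:
step_arm:
  steps: [0, 4.8, -1.7, 0, 7.5, 0, 4.8, -1.7, 0, 7.5, 0, 4.8, -1.7, 0, 7.5, 0, 0, 0, 0, 0]

```text
time_s: 12.38
tool_pos: [0.4907, -0.1266, 0.2889]
tool_rot: [180.0, 0.0, 148.0]
force: [1.0, -1.5, -0.1]
grip_width: 0.0006
grasp_force: 0.6
```

Emit:
step_arm:
  steps: [0, 4.8, -1.7, 0, 7.5, 0, 4.8, -1.7, 0, 7.5, 0, 4.8, -1.7, 0, 7.5, 0, 0, 0, 0, 0]

```text
time_s: 12.88
tool_pos: [0.4763, -0.1216, 0.2889]
tool_rot: [-180.0, 0.0, 125.7]
force: [0.0, -2.6, -0.0]
grip_width: 0.0009
grasp_force: 1.1
```

Run:
```python
from h import *
C=np.array([.5506,-.0313]);a=np.radians(4.4);R=np.array([[np.cos(a),-np.sin(a)],[np.sin(a),np.cos(a)]])
o=env.get_obs();print(o['force'],'pusher platform mm',(R.T@(o['tool_pos'][:2]-C)*1000).round(1),'theta tool',184.4-o['tool_rot'][2]%360)
S=shot('scene','s6');T=shot('top','t6')
cv2.imwrite('pics/v6.png',np.hstack([cv2.resize(X['image'][y:y+110,x:x+100,::-1],None,fx=4,fy=4,interpolation=cv2.INTER_CUBIC) for X,x,y in((S,240,150),(T,300,150))]))
```

```text
[ 0.03148025 -2.59583362 -0.015594  ] pusher platform mm [-81.  -84.3] theta tool 58.734673411375
```

View pics/v6.png

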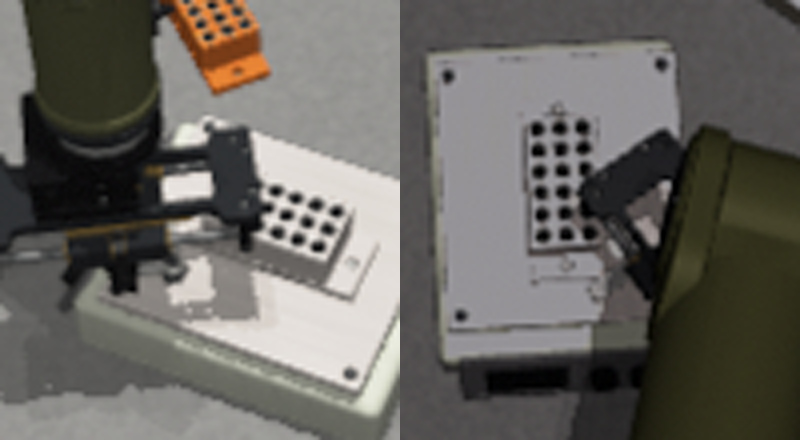

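In the top view both pins show in the block's holes, at crop (558,107) and (567,265). The fingers are pushing the latch at 2.6 N, as expected. Continue the arc.

Emit:
step_arm:
  steps: [0, 4.8, -1.7, 0, 7.5, 0, 4.8, -1.7, 0, 7.5, 0, 4.8, -1.7, 0, 7.5, 0, 0, 0, 0, 0]

```text
time_s: 13.48
tool_pos: [0.4649, -0.1109, 0.2886]
tool_rot: [-179.9, -0.0, 103.2]
force: [-2.5, -2.8, 2.1]
grip_width: 0.0004
grasp_force: 1.2
```

Emit:
step_arm:
  steps: [0, 3.1, -1.2, 0, 5, 0, 0, 0, 0, 0]

```text
time_s: 13.72
tool_pos: [0.4631, -0.1082, 0.2886]
tool_rot: [-179.9, -0.0, 98.2]
force: [-2.2, -1.6, 1.3]
grip_width: 0.0002
grasp_force: 1.4
```

Emit:
step_arm:
  steps: [0, 2, -0.7, 0, 3, 0, 0, 0, 0, 0]

```text
time_s: 13.98
tool_pos: [0.4621, -0.1063, 0.2886]
tool_rot: [-179.9, -0.0, 95.2]
force: [-2.6, -2.0, 1.0]
grip_width: 0.0004
grasp_force: 1.6
```

Emit:
step_arm:
  steps: [0, 1, 0, 0, 0, 0, 0, 0, 0, 0]

```text
time_s: 14.22
tool_pos: [0.462, -0.1059, 0.2886]
tool_rot: [-179.9, 0.1, 95.1]
force: [-3.6, -4.1, 1.6]
grip_width: 0.0003
grasp_force: 2.6
```

Emit:
step_arm:
  steps: [0, 1, 0, 0, 0, 0, 0, 0, 0, 0]

```text
time_s: 14.48
tool_pos: [0.4619, -0.1056, 0.2886]
tool_rot: [-180.0, 0.1, 95.1]
force: [-2.8, -5.6, 0.3]
grip_width: 0.0006
grasp_force: 3.5
```

Emit:
step_arm:
  steps: [0, 1.5, 0, 0, 0, 0, 0, 0, 0, 0]

```text
time_s: 14.72
tool_pos: [0.4619, -0.1051, 0.2887]
tool_rot: [-180.0, 0.2, 95.0]
force: [-2.2, -8.8, -0.5]
grip_width: 0.0004
grasp_force: 4.9
```

Emit:
step_arm:
  steps: [0, 1.5, 0, 0, 0, 0, 0, 0, 0, 0]

```text
time_s: 14.98
tool_pos: [0.4617, -0.1046, 0.2887]
tool_rot: [-180.0, 0.3, 95.0]
force: [-1.1, -11.5, -0.2]
grip_width: 0.0002
grasp_force: 6.3
```

Force rises against the stop with hardly any motion, so the latch is closed. Back off, rise, and look.

Emit:
step_arm:
  steps: [0, -6, 0, 0, 0, 0, -14, 0, 0, 0, 0, 0, 0, -40, 0, 0, 0, 0, -60, 0, 0, -50, 0, 0, 0, 0, -50, 0, 0, 0, 0, -50, 0, 0, 0, 0, -50, 0, 0, 0, 0, 0, 0, 0, 0]

```text
time_s: 16.1
tool_pos: [0.4802, -0.3245, 0.3887]
tool_rot: [-180.0, 0.2, 94.7]
force: [0.1, 0.9, -0.8]
grip_width: 0.0004
grasp_force: 0.0
```

Run:
```python
from h import *
o=env.get_obs();print(o['time_s'],o['tool_pos'],o['force'])
S=shot('scene','s7');T=shot('top','t7')
cv2.imwrite('pics/v7.png',np.hstack([cv2.resize(X['image'][y:y+100,x:x+100,::-1],None,fx=4,fy=4,interpolation=cv2.INTER_CUBIC) for X,x,y in((S,250,165),(T,295,155))]))
C=np.array([.5506,-.0313]);a=np.radians(4.4);R=np.array([[np.cos(a),-np.sin(a)],[np.sin(a),np.cos(a)]])
for th in(80,85,90):
    t=np.radians(th);w=C+R@np.array((-58-36*np.sin(t),-52-36*np.cos(t)))/1000;X=np.r_[w,.1265];print(th,proj(S,X).round(1),proj(T,X).round(1))
```

```text
16.1 [ 0.48015979 -0.32454304  0.38868918] [ 0.12320887  0.91508842 -0.76592569]
80 [[269.9 207.1]] [[362.7 225.4]]
85 [[270.2 206.2]] [[361.6 225.6]]
90 [[270.7 205.4]] [[360.5 225.7]]
```

View pics/v7.png

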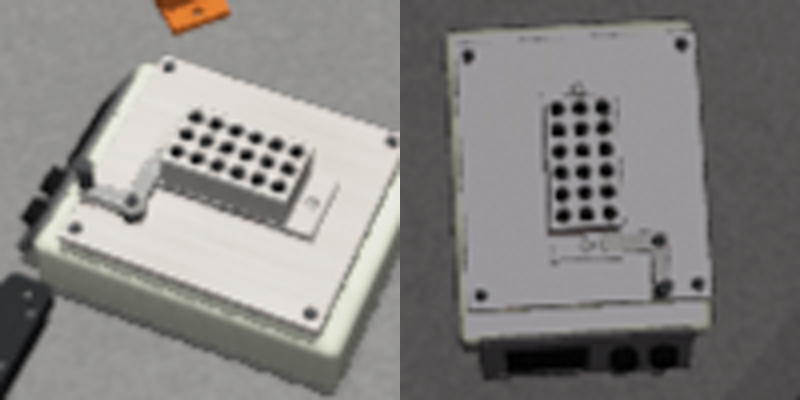

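The latch tongue lies over the block's near ear at a right angle. Its post is at top-view (360.7,226.7), and the 90° prediction was (360.5,225.7). The block is flat with pins in its holes, and the arm is clear. Hand in.

```bash
python3 -c "
from h import *
print(env.sign_off())"
```

```text
the job is handed in; nothing more can be done
None
```

The low tube block is on the shaker, flat on the platform with both pins in its end holes, and the latch is closed against its stop over the near ear; I handed the job in at about 16 s with the arm clear and nothing else touched.

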